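Unlock the swing clamp and park its lock pin

ROBOT

A 6-joint arm with a two-finger parallel gripper is mounted at the origin on a cart in front of the work surface, level with it; the furniture and walls round the work are solid. World frame = base frame: x ahead of the robot, y to its left, z up, the work surface at z = 0. Lengths are in m, angles in rad, forces in N, time in s.
With the tool pointing down it reaches from about 0.25 to 0.85 m from the base axis. Payload 12.5 kg.
Tool frame: the origin (TCP) lies where the fingers leave the gripper's body, on its centre line; the fingertips stand ctrl.tip_extent ahead of it and the grasp point (between the pads) lies 65 mm ahead of it (ctrl.tip_extent is the distance from the TCP to the fingertips, in m); z points along the fingers, y is the line along which they close (so a half turn about z gives the same grasp; the last joint's range is limited). The gripper opens to 93 mm and grips with 3 to 60 N. Pads are 15 mm wide; open, the fingers measure 128 mm over their backs; the gripper's body (75 mm by 188 mm) begins 65 mm behind the grasp point.
Start: joints at [1.022, 0.351, 1.652, -0, 1.139, -0.085], TCP at [0.246, 0.492, 0.303] pointing down, gripper open.
Joint ranges: [-2.75, 2.75], [-0.79, 2.1], [0.01, 2.65], [-1.57, 4.71], [0.07, 3.14], [-2.87, 2.87]. Speed limits (rad/s): [2.22, 2.22, 2.79, 3.14, 3.14, 3.14].

INTERFACE

Orientations are given as a unit quaternion [w, x, y, z].
In Python, from station import ctrl, vision, ticket gives the robot as it stands.
- The arm moves only by the tool arm_command, never from a script. Its argument "commands" is one flat list of numbers, 5 for each row, row after row: the shift along the tool's x, y, z in mm, then the turn about the tool's z in rad, then the finger opening in mm, from 0 to 93. A call has 1 to 12 rows; each row is the pose to reach, as a shift and turn from the pose commanded when the call began, along the tool's axes at that moment; what a row does not reach only later rows make up. A row lasts 1/8 s, in which the tool goes at most 62.5 mm and 10.7 degrees, less where a joint would pass 70% of its speed; a pose out of reach is approached as far as the arm can. A call with a gripper value outside its range is refused whole. The fingers move at their own pace and stop on an object; "grip_force" is the grip in N (left out, the last holds). Time passes only in rows, so rows that repeat a pose let the fingers close. It gives the time, the measured TCP pose, the force, the opening and the grip force at its end, in the units of the state.
- ctrl.get_obs(): the state, without advancing time (a new reading comes with each control period).
- vision.snapshot(name): name is "side" or "top"; returns (picture, depth): 384x512x3 uint8, blue, green, red; 384x512 float32, m along the optical axis (not along the pixel's ray), 0 where there is no reading.
- vision.camera_params(name): a dict with "K" (3x3 intrinsics, pixels), "dist" ([k1, k2, p1, p2, k3] as OpenCV has them; the pictures are not rectified), "rvec" (rotation vector, rad) and "tvec" (3), from world to camera coordinates, as OpenCV has them. Camera axes: x right, y down, z forward; pixel columns grow to the right and rows downward; lengths in m; the calibration is good to about 2 mm. A picture is of the moment at which its call begins. camera_params takes no time and is no camera call.
- ticket.close_job(): hands the job in; it is judged then, once.
The state is a dict: "t": time; "joints": joint angles; "joint_velocities": joint speeds; "tau": joint torques, N m; "position": TCP position; "tool_rot": TCP orientation; "contact_force": force on the tool from outside, world axes, zero at the start; "moment": the same for the moment, N m; "gripper_width": finger opening in m; "finger_force": force on a finger pad.
Only numpy, scipy, OpenCV 4.12 (cv2) and the standard library are available. Lean on these libraries where they do the work, as an engineer would, in place of code of your own. Each camera call takes 0.05 s, during which the arm holds its last target. There are 200 camera calls.

TASK

Open the swing clamp on the bench so that the bar in it can be unloaded later: draw the lock pin straight up out of the strap, and park it upright in the side notch of the fixture's bracket, pushed back into the notch and hanging by its collar. Then swing the strap fully open to its stop, away from the robot. Leave the bar lying in its seat and do not disturb the things around.

Things in the scene. Friction and masses are not known exactly. Their poses are not given: they have to be found in the camera images.
- fixture: Steel fixture fixed to the bench, base plate 124x204x12 mm (x,y,z). Origin: centre of the plate's underside, z up, -x side faces the robot. Pivot post at x 0, y -70 mm; lock post with vertical bore at x 0, y +70; the bar lies along x at y 0 between low rails; an upright bracket with the notched shelf stands at the front, y -50. The strap lies along y over both posts, z 40 to 54 mm.
- lock_pin: Loose steel pin, 103 mm long, upright in the bore. Origin: on its axis at the collar's underside, z up. Below: shank 16 mm diameter, 40 long, bevelled tip. Above: collar 36 mm diameter, 8 thick, then a plain round handle 22 mm diameter, z 8 to 63 mm. At first the collar rests on the strap (54 mm above the bench) and the shank goes through it into the lock post; bore 19 mm. 0.15 kg.
- notch (a point): Place of the parked pin's origin: on the shelf's top face, 70 mm above the bench, shank against the notch's closed end. Axes as the fixture's. The notch is a U slot 22 mm wide through the 10 mm shelf, along x, open to -x: mouth 25 mm before this point, closed end 8 mm behind it. The pin enters from -x, shank in the slot, collar above the shelf, and then hangs with its collar on the shelf.
- strap_knob (a point): Point on the axis of the strap's upright round black knob, 80 mm from the pivot. The knob is 16 mm in diameter, stands on a low 24 mm flange; this point is 22 mm above the strap's top face, the knob's flat top 23 mm higher. It moves with the strap.
- pivot (a point): Point on the strap's vertical pivot axis, at the strap's top face (54 mm above the bench).
- strap (a joint): Swing of the flat steel strap (40 mm wide, 14 thick, 184 long; passes 4 mm above the bar's stud) about the pivot: 0 closed as at the start, lying along the fixture's y, free end at +y; grows as the free end moves away from the robot (clockwise from above); 1.6 rad at the stop, strap along the fixture's +x. The pin's bore is 140 mm from the pivot. It stays where it is left and turns easily.
- bar: Flat brownish steel bar 36 x 120 mm, 8 mm thick, with a stud near one end up to 24 mm, loose in its seat on the fixture's base plate below the strap. Origin at the centre of its underside, long axis its own y. Stays where it is.
- tape_roll: Roll of tan masking tape lying flat, 120 mm diameter, 48 mm high, origin at the centre of its underside. Bystander.
- steel_bolt: Large bare steel hex bolt lying down, 30 x 75 x 26 mm, origin at the centre of its underside. Bystander.
- pliers: Pliers with red handles lying flat, 56 x 175 x 14 mm, origin at the centre of the underside. Bystander.
Mind the look-alikes: they are no part of the job. Leave any red look-alike of the lock_pin alone.

How it is judged:
On the way, in this order (a step that is already met when the one before it is completed fails the run):
1. the pin is drawn up: its collar is at least 36 mm above the strap's top, the strap still closed (z of lock_pin in the frame of fixture above 0.09 m and value of joint strap below 0.3 rad), for 0.1 s.
2. the pin hangs by its collar in the notch, upright, let go, the strap not yet swung open (x of lock_pin in the frame of notch between -0.012 and 0.006 m and y of lock_pin in the frame of notch between -0.006 and 0.006 m and z of lock_pin in the frame of notch between -0.004 and 0.004 m and angle between lock_pin's own z axis and vertical below 0.12 rad and contact force between the fingers and lock_pin below 0.1 N and value of joint strap below 0.3 rad), for 0.2 s.
At the end, for the whole second after the job is handed in: The lock pin hangs upright (within 0.12 rad) in the side notch, collar on the shelf (within 4 mm in height), no more than 12 mm short of the notch's closed end and at rest; the strap is swung at least 1.45 rad of its 1.6 rad; the bar lies within 15 mm of where it was (x of lock_pin in the frame of notch between -0.012 and 0.006 m and y of lock_pin in the frame of notch between -0.006 and 0.006 m and z of lock_pin in the frame of notch between -0.004 and 0.004 m and angle between lock_pin's own z axis and vertical below 0.12 rad and linear speed of lock_pin below 0.02 m/s and value of joint strap above 1.45 rad and distance of bar from where it was at the start of the episode below 0.015 m); the robot touches nothing.
It fails at once if the bar was moved more than 30 mm (distance of bar from where it was at the start of the episode above 0.03 m).
It fails at once if the tape roll, the bolt or the pliers were moved more than 30 mm (distance of any of tape_roll, steel_bolt, pliers from where it was at the start of the episode above 0.03 m).
It also fails if it takes over 56 s, if anything falls off the work surface, if the arm or the gripper's body presses on something with over 40 N, if the wrist force passes 120 N, or if a joint passes its speed limit or range.

## Working session

There is one attempt and no reset: what is moved stays moved. The work goes in short steps, Python scripts to look and compute and a tool call to move; the robot and the scene stay as the last step left them, time stands still between calls to the robot, and variables do not carry over. Pictures are saved under pics/ and viewed, at most 10 in all, crops included, and the job is handed in when it is done.

Besides the shell and the picture viewer there is one more tool, called after "Call:" by a JSON object that holds its "name" and its "arguments", one argument or row to a line. arm_command: Moves the arm, as the interface text tells. Its arguments: {"type":"object","properties":{"commands":{"type":"array","items":{"type":"number"}},"grip_force":{"type":"number"}},"required":["commands"]}

```bash
ls; mkdir -p pics; python3 - <<'E'
from station import ctrl, vision
import cv2,numpy as np
o=ctrl.get_obs();print(o['t'],o['position'],o['tool_rot'],ctrl.tip_extent,o['gripper_width'])
for n in('side','top'):
    p,d=vision.snapshot(n);cv2.imwrite(f'pics/{n}0.png',p);np.savez(f'pics/{n}0.npz',p=p,d=d)
    c=vision.camera_params(n);R=cv2.Rodrigues(np.array(c['rvec']))[0];print(n,c['K'],c['dist'],-R.T@np.array(c['tvec']).ravel(),R[2])
a=cv2.imread('pics/side0.png');b=cv2.imread('pics/top0.png')
E
```

```text
pics
0.0 [0.24587504 0.49169723 0.30219994] [-1.81237731e-04  2.29816494e-01  9.73233797e-01 -5.68261852e-04] 0.0841 0.09291406901499441
side [[470.41314579   0.         258.0191488 ]
 [  0.         470.41314579 187.0554554 ]
 [  0.           0.           1.        ]] [-0.00250572  0.          0.          0.          0.        ] [ 0.07512713 -0.39994408  1.10307307] [ 0.40881577  0.23449459 -0.88197616]
top [[386.72900644   0.         259.80881955]
 [  0.         386.72900644 193.97312741]
 [  0.           0.           1.        ]] [0.04576822 0.         0.         0.         0.        ] [ 0.47528474 -0.13586394  1.17187911] [ 0.06905011  0.023391   -0.99733893]
```

View pics/top0.png

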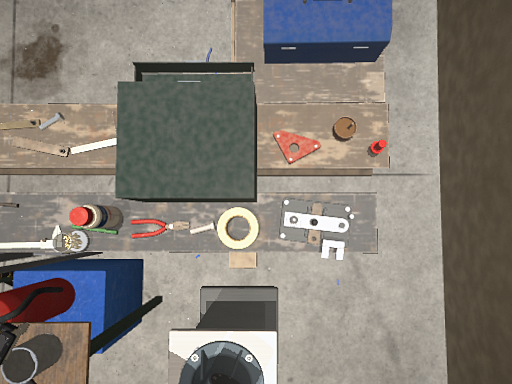

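View pics/side0.png

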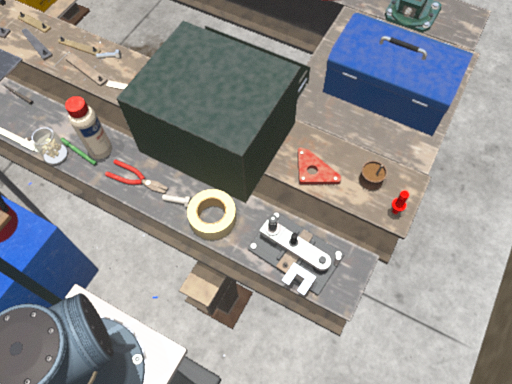

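Top view: the fixture is at about (316,221), with the steel pin at (291,218), knob at (314,222), pivot at (343,224), notched shelf at (333,250) and tape roll at (238,228). Two things could be the pin: the steel pin in the fixture at top (291,218) / side (272,222), and the red one at top (378,148) / side (400,203). The one in the strap's end fits the description, and the red one is the look-alike. I'll confirm in an enlarged crop.

```bash
cat > h.py <<'E'
import cv2,numpy as np
from station import ctrl,vision
def cam(n):
    c=vision.camera_params(n);R=cv2.Rodrigues(np.array(c['rvec']))[0];t=np.array(c['tvec']).ravel()
    return np.array(c['K']),np.array(c['dist']),R,t
def ray(n,uv):
    K,D,R,t=cam(n);u=cv2.undistortPoints(np.array([[uv]],float),K,D)[0,0]
    return -R.T@t,R.T@np.r_[u,1]
def onz(n,uv,z):
    o,d=ray(n,uv);return o+d*(z-o[2])/d[2]
def pix(n,P):
    K,D,R,t=cam(n);return cv2.projectPoints(np.array(P,float).reshape(-1,3),R,t,K,D)[0][:,0]
def cloud(n,d):
    K,D,R,t=cam(n);h,w=d.shape;uv=np.stack(np.meshgrid(np.arange(w),np.arange(h)),-1).reshape(-1,1,2).astype(float)
    u=cv2.undistortPoints(uv,K,D)[:,0];return ((np.c_[u,np.ones(len(u))]*d.reshape(-1,1)-t)@R).reshape(h,w,3)
E
python3 - <<'E'
from h import *
top=np.load('pics/top0.npz');side=np.load('pics/side0.npz')
a=cv2.resize(top['p'][190:270,270:370],None,fx=6,fy=6,interpolation=cv2.INTER_CUBIC)
b=cv2.resize(side['p'][205:305,240:350],None,fx=6,fy=6,interpolation=cv2.INTER_CUBIC)
cv2.imwrite('pics/ct.png',a);cv2.imwrite('pics/cs.png',b)
C=cloud('top',top['d']);
for n,u,v in [('box',190,140),('tape',229,215),('plate',345,212),('pin',291,218),('knob',314,222),('strap',330,223),('shelf',325,255),('boxedge',250,190),('bench',265,240)]: print(n,C[v,u].round(3))
C2=C[190:270,270:370].reshape(-1,3)
for lo,hi in((.035,.06),(.063,.075),(.085,.14)):
    m=(C2[:,2]>lo)&(C2[:,2]<hi);print(lo,hi,m.sum(),C2[m].mean(0).round(3),C2[m].min(0).round(3),C2[m].max(0).round(3))
E
```

```text
box [0.673 0.058 0.234]
tape [ 0.492 -0.02   0.046]
plate [ 0.502 -0.362  0.013]
pin [ 0.483 -0.196  0.117]
knob [ 0.472 -0.26   0.1  ]
strap [ 0.469 -0.312  0.049]
shelf [ 0.38  -0.293  0.069]
boxedge [ 0.55  -0.09   0.238]
bench [ 0.417 -0.124 -0.003]
0.035 0.06 783 [ 0.47  -0.276  0.053] [ 0.379 -0.377  0.035] [ 0.504 -0.177  0.06 ]
0.063 0.075 338 [ 0.404 -0.311  0.068] [ 0.366 -0.349  0.063] [ 0.497 -0.19   0.074]
0.085 0.14 84 [ 0.478 -0.222  0.109] [ 0.464 -0.269  0.086] [ 0.491 -0.192  0.119]
```

View pics/ct.png

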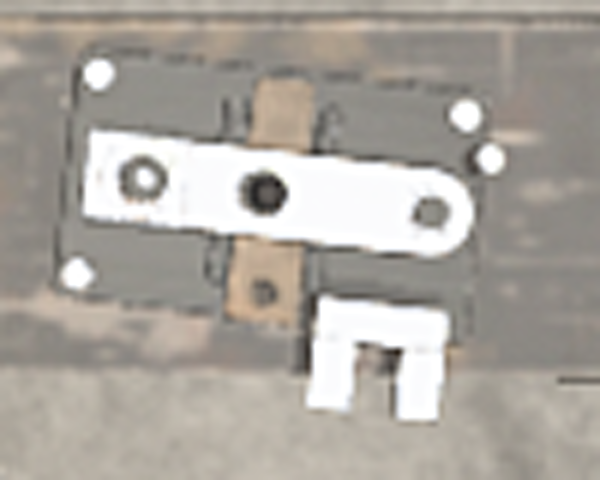

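View pics/cs.png

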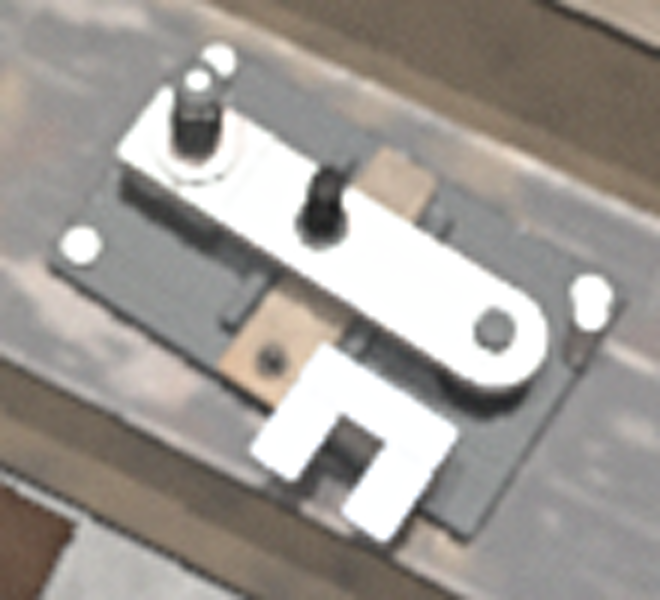

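The crops confirm it: the grey upright pin sits through the strap's free end at +y (top about (293,219)), with the black knob, round pivot end and U shelf opening toward the robot. Next I'll measure.

```bash
cat > meas.py <<'E'
from h import *
from scipy.optimize import least_squares
off={'top':(270,190),'side':(240,205)}
f=lambda n,x,y:((x+.5)/6-.5+off[n][0],(y+.5)/6-.5+off[n][1])
# crop-pixel features: fixture coords
obs=[('top',142,177,(0,70,.117)),('top',265,190,(0,10,.099)),('top',431,211,(0,-70,.054)),
('side',198,78,(0,70,.117)),('side',328,172,(0,10,.099)),('side',495,330,(0,-70,.054))]
W={'top':[],'side':[]}
for n,x,y,p in obs:
    w=onz(n,f(n,x,y),p[2]);W[n].append(w);print(n,p,w.round(4))
for sel in('top','side','both'):
    o=[q for q in obs if sel in('both',q[0])]
    def r(s):
        c,si=np.cos(s[2]),np.sin(s[2]);e=[]
        for n,x,y,p in o:
            P=[s[0]+(c*p[0]-si*p[1])/1e3,s[1]+(si*p[0]+c*p[1])/1e3,p[2]]
            e+=list(pix(n,P)[0]-f(n,x,y))
        return e
    s=least_squares(r,[.47,-.26,0]).x;print(sel,s.round(4),np.round(r(s),2))
c,si=np.cos(s[2]),np.sin(s[2]);R=np.array([[c,-si],[si,c]])
loc=lambda w:(R.T@(w[:2]-s[:2])*1e3).round(1)
img=np.load('pics/top0.npz')['p']
cnt=cv2.findContours((img.min(2)>225).astype(np.uint8),cv2.RETR_LIST,cv2.CHAIN_APPROX_NONE)[0]
for k in cnt:
    x,y,w,h=cv2.boundingRect(k)
    if cv2.contourArea(k)>100 and 270<x<370 and 190<y<270:
        z=.054 if y<235 else .07
        b=cv2.boxPoints(cv2.minAreaRect(k));print(x,y,w,h,[loc(onz('top',p,z)) for p in b])
for n,L in(('top',[(353,345),(400,348),(310,297),(450,313),(305,408),(350,412),(395,418),(440,422)]),('side',[(346,412),(388,436),(325,345),(458,432),(252,450),(300,480),(343,515),(390,543)])):
    print(n,[loc(onz(n,f(n,*q),.07)) for q in L])
E
python3 meas.py
```

```text
top (0, 70, 0.117) [ 0.4799 -0.202   0.117 ]
top (0, 10, 0.099) [ 0.4741 -0.2595  0.099 ]
top (0, -70, 0.054) [ 0.4643 -0.3434  0.054 ]
side (0, 70, 0.117) [ 0.4781 -0.2052  0.117 ]
side (0, 10, 0.099) [ 0.4741 -0.2638  0.099 ]
side (0, -70, 0.054) [ 0.4634 -0.3443  0.054 ]
top [ 0.4724 -0.2716 -0.1107] [-0.02 -0.09  0.78  0.23 -0.78 -0.14]
side [ 0.4715 -0.2744 -0.1074] [ 0.03 -0.37 -0.03  0.66 -0.01 -0.29]
both [ 0.4719 -0.2732 -0.1092] [ 0.59  0.13  1.39  0.4  -0.19 -0.01 -0.31 -0.79 -0.41  0.27 -0.42 -0.64]
321 240 23 20 [array([-96.3, -18.8]), array([-47.1, -20.1]), array([-47.8, -80.3]), array([-96.8, -78.7])]
284 212 65 20 [array([-20.3,  94.7]), array([20.3, 94.3]), array([ 19.4, -89.8]), array([-20.8, -89. ])]
top [array([-66.5, -37.4]), array([-65.4, -59.2]), array([-46.5, -15.3]), array([-46.5, -80.8]), array([-98.1, -18. ]), array([-97.6, -39. ]), array([-97.9, -60. ]), array([-97.3, -80.9])]
side [array([-66.2, -43.6]), array([-65.2, -61.6]), array([-48.5, -22.8]), array([-48.9, -82.5]), array([-98.7, -22.5]), array([-98.1, -43.6]), array([-100.2,  -63.9]), array([-99.2, -83.9])]
```

Call:
{"name": "arm_command", "arguments": {
  "commands": [-520,-517,0,1.216,60,-520,-517,0,1.216,60,-520,-517,0,1.216,60,-520,-517,0,1.216,60,-520,-517,0,1.216,60,-520,-517,0,1.216,60,-520,-517,0,1.216,60,-520,-517,0,1.216,60,-520,-517,0,1.216,60,-520,-517,0,1.216,60,-520,-517,0,1.216,60,-520,-517,0,1.216,60],
  "grip_force": 30
}}

```text
t: 1.6
position: [0.48, -0.2056, 0.3024]
tool_rot: [-0.0, 0.745, 0.667, -0.0]
contact_force: [0.4, 0.1, 0.2]
gripper_width: 0.0602
finger_force: 0.0
```

Call:
{"name": "arm_command", "arguments": {
  "commands": [2,0,60,0,60,2,0,110,0,60,2,0,137,0,60,2,0,137,0,60,2,0,137,0,10,2,0,137,0,10,2,0,137,0,10,2,0,137,0,10,2,0,137,0,10],
  "grip_force": 30
}}

```text
t: 2.72
position: [0.4801, -0.2011, 0.1661]
tool_rot: [0.0, 0.745, 0.668, 0.0]
contact_force: [-0.2, 0.4, 4.0]
gripper_width: 0.0215
finger_force: 30.0
```

Call:
{"name": "arm_command", "arguments": {
  "commands": [0,0,-10,0,10,0,0,-25,0,10,0,0,-40,0,10,0,0,-55,0,10,0,0,-65,0,10,0,0,-65,0,10,0,0,-65,0,10]
}}

```text
t: 3.6
position: [0.4798, -0.201, 0.2303]
tool_rot: [-0.0, 0.745, 0.668, -0.0]
contact_force: [-0.0, -1.0, -2.7]
gripper_width: 0.0212
finger_force: 30.0
```

```bash
python3 - <<'E'
from h import *
o=ctrl.get_obs();print(o['position'],o['contact_force'],o['gripper_width'])
L=[]
for n,(x,y) in(('side',(215,160)),('top',(265,180))):
    p,d=vision.snapshot(n);L.append(cv2.resize(p[y:y+140,x:x+130],None,fx=3,fy=4,interpolation=cv2.INTER_CUBIC))
cv2.imwrite('pics/lift.png',np.hstack(L))
E
```

```text
[ 0.4798047  -0.20103187  0.23032215] [-0.00305652 -1.04223288 -2.72643408] 0.021191789669717284
```

View pics/lift.png

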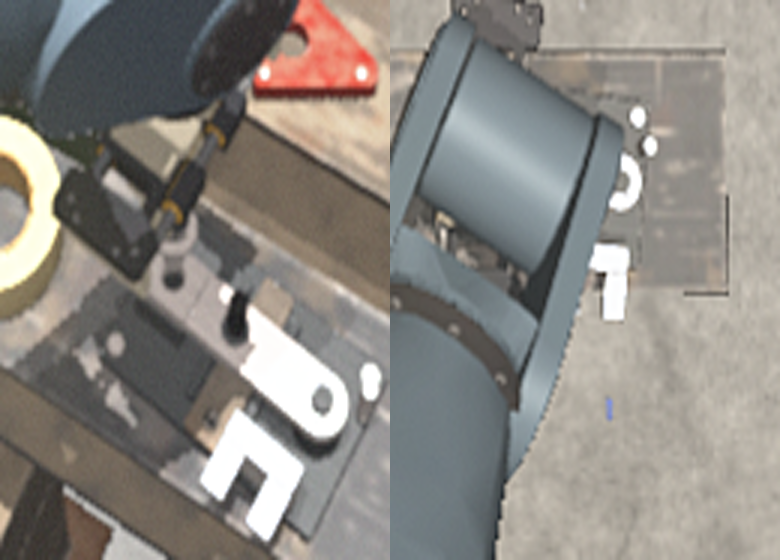

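Call:
{"name": "arm_command", "arguments": {
  "commands": [0,-40,0,0,10,0,-85,0,0,10,-25,-123,0,0,10,-70,-123,0,0,10,-110,-123,0,0,10,-120,-123,0,0,10,-120,-123,20,0,10,-120,-123,38,0,10,-120,-123,41,0,10,-120,-123,41,0,10,-120,-123,41,0,10]
}}

```text
t: 5.08
position: [0.345, -0.3071, 0.1903]
tool_rot: [0.0, 0.745, 0.668, 0.0]
contact_force: [0.2, -0.5, -1.9]
gripper_width: 0.0212
finger_force: 30.0
```

```bash
python3 - <<'E'
from h import *
o=ctrl.get_obs();print(o['position'],o['contact_force'],o['gripper_width'])
p,d=vision.snapshot('side');cv2.imwrite('pics/side_pre_full.png',p)
c=p[240:320,240:340];cv2.imwrite('pics/pre.png',cv2.resize(c,None,fx=7,fy=7,interpolation=cv2.INTER_CUBIC))
t=o['position'];
for k in (.112,.104,.152):print(pix('side',[t[0],t[1],t[2]-k])[0])
E
```

```text
[ 0.34496052 -0.30705683  0.19033127] [ 0.20028201 -0.5496723  -1.86366802] 0.021179330653476543
[285.18615375 293.42650629]
[285.32743874 292.43315877]
[284.50764875 298.19684932]
```

View pics/pre.png

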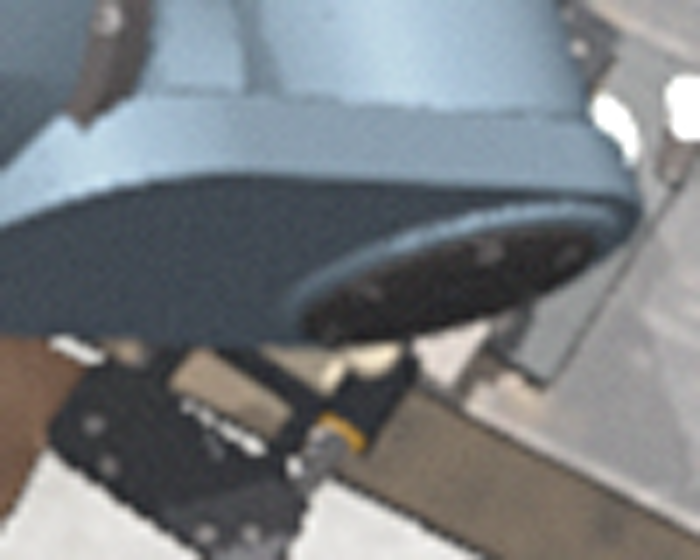

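Call:
{"name": "arm_command", "arguments": {
  "commands": [0,10,0,0,10,0,18,0,0,10,0,25,0,0,10,0,31,0,0,10,0,37,0,0,10,0,42,0,0,10,0,45,0,0,10,0,45,0,0,10]
}}

```text
t: 6.12
position: [0.3895, -0.3119, 0.1897]
tool_rot: [-0.0, 0.745, 0.668, -0.0]
contact_force: [-0.0, -0.1, -3.3]
gripper_width: 0.0217
finger_force: 30.0
```

Call:
{"name": "arm_command", "arguments": {
  "commands": [0,2,0,0,10,0,3,0,0,10,0,3,3,0,10,0,3,5,0,10,0,3,6,0,10,0,3,6,0,10]
}}

```text
t: 6.88
position: [0.3924, -0.3122, 0.1836]
tool_rot: [-0.0, 0.745, 0.668, 0.0]
contact_force: [-0.1, 0.1, -1.6]
gripper_width: 0.0213
finger_force: 30.0
```

Call:
{"name": "arm_command", "arguments": {
  "commands": [0,0,1,0,10,0,0,2,0,10,0,0,2,0,10,0,0,2,0,10]
}}

```text
t: 7.38
position: [0.3924, -0.3123, 0.1821]
tool_rot: [0.0, 0.745, 0.668, -0.0]
contact_force: [-2.5, 0.7, 5.2]
gripper_width: 0.0218
finger_force: 30.0
```

Call:
{"name": "arm_command", "arguments": {
  "commands": [0,0,0,0,34,0,0,0,0,34,0,0,0,0,34,0,0,-20,0,34,0,0,-60,0,34,0,0,-105,0,34,60,0,-110,0,34,120,0,-110,0,34,180,0,-110,0,34,220,0,-110,0,34,220,0,-110,0,34]
}}

```text
t: 8.75
position: [0.4164, -0.0917, 0.2918]
tool_rot: [0.0, 0.743, 0.669, 0.0]
contact_force: [0.2, -0.1, 0.1]
gripper_width: 0.034
finger_force: 0.0
```

```bash
python3 - <<'E'
from h import *
o=ctrl.get_obs();print(o['t'],o['position'],o['contact_force'],o['gripper_width'])
L=[]
for n,(x,y) in(('side',(250,220)),('top',(270,190))):
    p,d=vision.snapshot(n);L.append(cv2.resize(p[y:y+90,x:x+90],None,fx=4.4,fy=4.4,interpolation=cv2.INTER_CUBIC))
    print(n,pix(n,[[.3934,-.3149,.133],[.3934,-.3149,.078]]))
cv2.imwrite('pics/park.png',np.hstack(L))
E
```

```text
8.75 [ 0.4163795  -0.09165783  0.29180945] [ 0.15260048 -0.13375405  0.10305382] 0.03404716112416677
side [[299.72817224 268.48758449]
 [298.11086884 276.30137334]]
top [[336.58314929 251.92343984]
 [333.13332369 250.33376555]]
```

View pics/park.png

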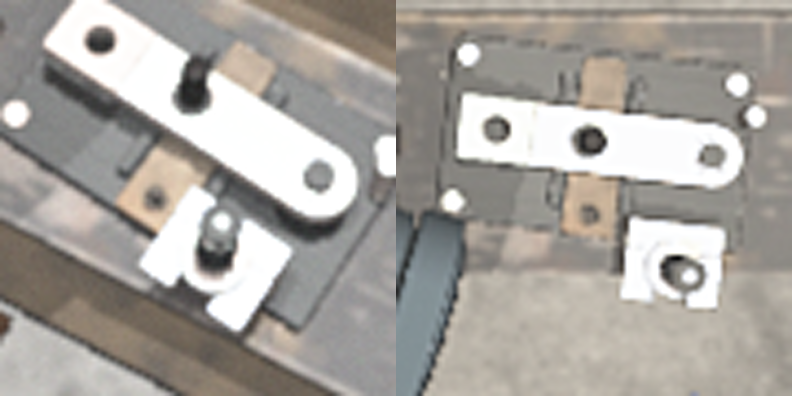

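The pin hangs upright in the notch: handle top at side (300,270) and top (335,252), within about 3 mm of prediction. The strap is still closed. Next is the knob.

Call:
{"name": "arm_command", "arguments": {
  "commands": [-50,20,0,0.15,44,-100,50,0,0.3,44,-150,75,0,0.48,44,-162,75,0,0.65,44,-162,75,0,0.785,44,-162,75,45,0.785,44,-162,75,95,0.785,44,-162,75,130,0.785,44,-162,75,140,0.785,44,-162,75,140,0.785,44]
}}

```text
t: 10.1
position: [0.4732, -0.2636, 0.152]
tool_rot: [-0.0, 0.943, 0.332, -0.0]
contact_force: [0.1, -0.6, 0.2]
gripper_width: 0.0439
finger_force: 0.0
```

Call:
{"name": "arm_command", "arguments": {
  "commands": [0,0,0,0,8,0,0,0,0,8,0,0,0,0,8,0,0,0,0,8,0,0,0,0,8],
  "grip_force": 10
}}

```text
t: 10.72
position: [0.4736, -0.2631, 0.1523]
tool_rot: [0.001, 0.943, 0.332, 0.0]
contact_force: [1.1, -1.8, 6.1]
gripper_width: 0.0158
finger_force: 10.0
```

Call:
{"name": "arm_command", "arguments": {
  "commands": [8.3,9.7,0,0,8,14.9,20.7,0,0,8,19.7,32.5,0,0,8,22.6,45,0,0,8,23.4,57.7,0,0,8,22.2,70.4,0,0,8,19,82.8,0,0,8,13.9,94.5,0,0,8,6.8,105.3,0,0,8,0,113,0,0,8,0,113,0,0,8]
}}

```text
t: 12.1
position: [0.5436, -0.3519, 0.1514]
tool_rot: [0.0, 0.943, 0.332, -0.0]
contact_force: [0.6, -0.1, -5.8]
gripper_width: 0.016
finger_force: 10.0
```

Call:
{"name": "arm_command", "arguments": {
  "commands": [0,0,0,0,40,0,0,0,0,40,0,0,0,0,40,0,0,-40,0,40,0,0,-90,0,40,0,0,-140,0,40,-70,-40,-140,0,40,-110,-90,-140,0,40,-110,-150,-140,0,40,-110,-190,-140,0,40,-110,-190,-140,0,40]
}}

```text
t: 13.48
position: [0.3376, -0.2696, 0.2921]
tool_rot: [-0.0, 0.943, 0.332, -0.0]
contact_force: [-0.1, -1.2, 0.1]
gripper_width: 0.0399
finger_force: 0.0
```

```bash
python3 - <<'E'
from h import *
o=ctrl.get_obs();print(o['t'],o['position'],o['contact_force'],o['gripper_width'])
L=[]
for n,(x,y) in(('side',(250,200)),('top',(270,150))):
    p,d=vision.snapshot(n);L.append(cv2.resize(p[y:y+120,x:x+120],None,fx=3.3,fy=3.3,interpolation=cv2.INTER_CUBIC))
cv2.imwrite('pics/end.png',np.hstack(L))
E
```

```text
13.475 [ 0.33757528 -0.26964202  0.29208091] [-0.06694101 -1.16544986  0.10266524] 0.0398693462739766
```

View pics/end.png

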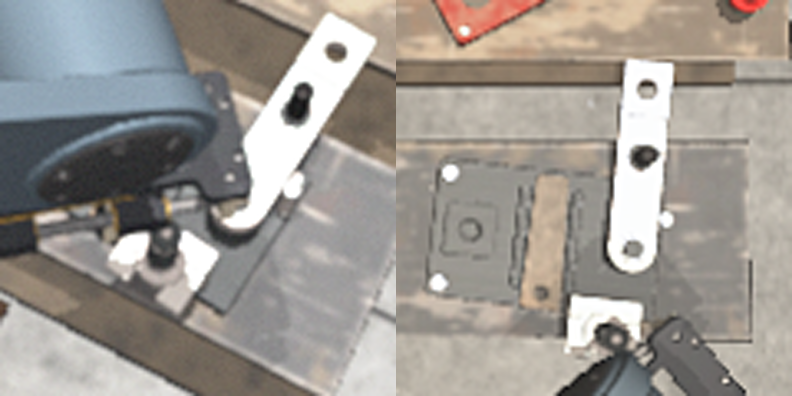

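The strap lies along the fixture's +x (top crop: pivot (632,247), bore (648,88)). The pin still hangs upright in the notch, the bar is in its seat, and the arm is clear.

```bash
python3 -c "
from station import ticket
print(ticket.close_job())"
```

```text
the job is handed in; nothing more can be done
None
```

I parked the pin upright in the notch, swung the strap to about 1.57–1.6 rad, left the bar in its seat, and handed the job in at about 13.5 s; the hand-in returned no verdict.

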